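Insert the flat interlock key and hold the sprung test-box cover open

TASK

Pick up the flat interlock key from the wooden board, slide its tongue fully home into the slot of the key switch and let go of it. Then, with the key left in, lift the sprung cover of the die-cast test box by its bar and hold it open at 60 degrees from closed (within about 5 degrees), so that the circuit board inside can be probed. Finish while still holding the cover there with the gripper, because it springs shut when let go; do not open it before the key is in, and leave the bottle, tin and cutters alone.

Things in the scene. Friction and masses are not known exactly. Their poses are not given: they have to be found in the camera images.
- flat_key: loose flat key, 0.08-0.16 kg, flat on the wooden board (board top 9 mm above table). Black grip 64 long x 28 wide x 16 mm high; steel tongue 44 x 24 x 5 mm sticks out of its front end, mid-plane 8 mm above the underside. Origin: on the underside plane below the shoulder (grip end where the tongue starts); x to the tongue's tip, z up. Grip spans x -64..0 mm, centre of mass near x = -24 mm
- key_tip (a point): middle of the end of the key's tongue, 44 mm ahead of the key's origin along x and 8 mm above its underside; same axes as the key
- key_switch: grey block fixed to the table, 60 deep (x) x 60 wide (y) x 54 mm high, bolted feet to 43 mm either side. Origin: centre of underside; slot in its -x front face, x points into the slot. In front of the slot a steel ledge 14 mm wide, level top 24 mm above the table, reaches 68 mm out from the face: the key's grip rests on it, sides overhanging, slides along it and stays there when let go
- slot_mouth (a point): centre of the slot's mouth, in the front face of the key switch (30 mm before its middle, 32 mm above the table); x points into the slot, z up. Slot level, 10 mm high, 30 mm wide inside, flared to about 40 mm at the mouth, 52 mm deep. The tongue is fully home when the grip's shoulder meets the front face, the tip then 44 mm inside
- test_box: grey die-cast aluminium box fixed to the table, 89 (x) x 118 (y) x 58 mm high, a circuit board inside. Origin: centre of its underside; the cover's bar is on its -x side, the hinge on its +x side.
- cover (a joint): opening angle of the flat aluminium cover (94 x 122 x 3 mm) of the test box, rad: 0 closed, grows as the bar is lifted, stop at 1.75; 60 degrees is 1.047. Sprung and heavy enough to fall shut from any angle: 1 to 3 N at the bar holds it.
- cover_hinge (a point): middle of the hinge axis, fixed at the rear of the box 58 mm above the table; the axis is the box's y axis
- cover_bar (a point): middle of the cover's round steel bar, 12 mm thick, 84 mm long, parallel to the hinge and 133 mm from its axis, 60 mm above the table when closed. It stands free in front of the box, 32 mm clear of the cover's edge over its middle 60 mm (flat arms carry it near the ends). Opening swings it up in a circle about the hinge, away from the robot; axes turn with the cover
- flux_bottle: small round brown bottle with black cap, 40 mm across, 76 high; origin under its centre. Bystander: leave alone.
- part_tin: low open round metal tin, 67 mm across, 26 high; origin under its centre. Bystander: leave alone.
- side_cutter: side-cutting pliers lying flat on the wooden board, 126 x 62 x 11 mm; origin under its centre. Bystander: leave alone.

How it is judged:
On the way, in this order (a step that is already met when the one before it is completed fails the run):
1. key fully home in the slot and let go, cover still shut (x of key_tip in the frame of slot_mouth above 0.039 m and y of key_tip in the frame of slot_mouth between -0.006 and 0.006 m and z of key_tip in the frame of slot_mouth between -0.006 and 0.006 m and contact force between flat_key and the arm below 0.1 N and contact force between flat_key and the fingers below 0.1 N and value of joint cover below 0.15 rad), for 0.2 s.
2. cover held at 60 degrees by the gripper (value of joint cover between 0.925 and 1.169 rad and velocity of joint cover between -0.1 and 0.1 rad/s and contact force between test_box and the fingers above 0.5 N), for 0.3 s.
At the end, for the whole second after the job is handed in: The key's tongue is home in the slot (tip at least 39 mm in, within 6 mm of the slot's centre line) and nothing of the robot touches the key; the cover stands still (under 0.1 rad/s) at 60 degrees within 7 degrees (0.925 to 1.169 rad), carried by the gripper's fingers (over 0.5 N) (all of step 2 and x of key_tip in the frame of slot_mouth above 0.039 m and y of key_tip in the frame of slot_mouth between -0.006 and 0.006 m and z of key_tip in the frame of slot_mouth between -0.006 and 0.006 m and contact force between flat_key and the arm below 0.1 N and contact force between flat_key and the fingers below 0.1 N); the arm keeps its last pose, push and grip.
It fails at once if cover opened while the key is not home (value of joint cover above 0.25 rad and not (x of key_tip in the frame of slot_mouth above 0.039 m and y of key_tip in the frame of slot_mouth between -0.006 and 0.006 m and z of key_tip in the frame of slot_mouth between -0.006 and 0.006 m)).
It fails at once if flux bottle moved more than 30 mm (distance of flux_bottle from where it was at the start of the episode above 0.03 m).
It fails at once if part tin moved more than 30 mm (distance of part_tin from where it was at the start of the episode above 0.03 m).
It fails at once if side cutter moved more than 30 mm (distance of side_cutter from where it was at the start of the episode above 0.03 m).
It also fails if it takes over 54 s, if anything falls off the work surface, if the arm or the gripper's body presses on something with over 40 N, if the wrist force passes 120 N, or if a joint passes its speed limit or range.

ROBOT

A 6-joint arm with a two-finger parallel gripper is mounted at the origin on a cart in front of the work surface, level with it; the furniture and walls round the work are solid. World frame = base frame: x ahead of the robot, y to its left, z up, the work surface at z = 0. Lengths are in m, angles in rad, forces in N, time in s.
With the tool pointing down it reaches from about 0.35 to 0.975 m from the base axis. Payload 4.9 kg.
Tool frame: the origin (TCP) lies at the very end of the fingers, on their centre line; the grasp point (between the pads) lies 19 mm behind it; z points along the fingers, y is the line along which they close (so a half turn about z gives the same grasp; the last joint's range is limited). The gripper opens to 85 mm and grips with 20 to 120 N. Pads are 22 mm wide; open, the fingers measure 114 mm over their backs; the gripper's body (76 mm by 85 mm) begins 54 mm behind the grasp point. The pads swing forward as they close: fully open they stand 13 mm farther back than shut.
Start: joints at [1.135, 0.053, 1.613, -0, 1.476, -0.119], TCP at [0.195, 0.594, 0.231] pointing down, gripper open.
Joint ranges: [-3.01, 3.01], [-1.01, 2.22], [0.06, 2.58], [-1.02, 4.17], [0.09, 2.62], [-3.14, 3.14]. Speed limits (rad/s): [2.57, 2.57, 3.14, 3.14, 3.14, 3.14].

INTERFACE

Orientations are given as a rotation vector (axis times angle).
In Python, from station import get_obs, get_image, finish_job gives the robot as it stands. The module is installed in compiled form; this text tells all that it offers.
- The arm moves only by the tool carry_out, never from a script. Its argument "rows" is a list of rows, each a list of 7 numbers: the turn, a rotation vector about the tool's x, y, z as a fraction of full scale, then the shift along the tool's x, y, z as a fraction of full scale, then the closure, from -1 (fully open) to 1 (shut). A call has 1 to 5 rows; each row is the pose to reach, as a shift and turn from the pose commanded when the call began, along the tool's axes at that moment, turning the shorter way round; what a row does not reach only later rows make up. Full scale, the value 1, is 300 mm for a shift and pi rad for a turn. A row lasts 1/10 s, in which the tool goes at most 50 mm and 8.59 degrees, less where a joint would pass 70% of its speed; a pose out of reach is approached as far as the arm can. A call with a number of a shift or a turn outside -1 to 1 is refused whole. A call with a gripper value outside its range is refused whole. The fingers move at their own pace and stop on an object; "force" is the grip in N (left out, the last holds). Time passes only in rows, so rows that repeat a pose let the fingers close. It gives the time, the measured TCP pose, the force, the opening and the grip force at its end, in the units of the state.
- get_obs(): the state, without advancing time (a new reading comes with each control period).
- get_image(name): name is "side" or "top"; returns a dict with "img" (400x640x3 uint8, blue, green, red), "mtx" (3x3 intrinsics, pixels), "D" ([k1, k2, p1, p2, k3] as OpenCV has them; the pictures are not rectified), "R" (3x3) and "t" (3): a world point X has camera coordinates R X + t. Camera axes: x right, y down, z forward; pixel columns grow to the right and rows downward; lengths in m; the calibration is good to about 2 mm. A picture is of the moment at which its call begins. There is no depth.
- finish_job(): hands the job in; it is judged then, once.
The state is a dict: "t": time; "q": joint angles; "dq": joint speeds; "effort": joint torques, N m; "tool_pos": TCP position; "tool_rot": TCP orientation; "contact_force": force on the tool from outside, world axes, zero at the start; "wrist_torque": the same for the moment, N m; "opening": finger opening in m; "grip_force": force on a finger pad.
Only numpy, scipy, OpenCV 4.12 (cv2) and the standard library are available. Lean on these libraries where they do the work, as an engineer would, in place of code of your own. Each camera call takes 0.05 s, during which the arm holds its last target. There are 200 camera calls.

## Working session

There is one attempt and no reset: what is moved stays moved. The work goes in short steps, Python scripts to look and compute and a tool call to move; the robot and the scene stay as the last step left them, time stands still between calls to the robot, and variables do not carry over. Pictures are saved under pics/ and viewed, at most 10 in all, crops included, and the job is handed in when it is done.

Besides the shell and the picture viewer there is one more tool, called after ">>>" by a JSON object that holds its "method" and its "body", one argument or row to a line. carry_out: Moves the arm, as the interface text tells. Shift numbers are shares of 300 mm and turn numbers shares of pi rad, none past 1 either way. Its arguments: {"type":"object","properties":{"rows":{"type":"array"},"force":{"type":"number"}},"required":["rows"]}

```bash
mkdir -p pics; python3 - <<'E'
from station import *
import cv2,pickle
o=get_obs();print({k:o[k] for k in('t','tool_pos','tool_rot','contact_force','opening')})
d={}
for n in('side','top'):
    d[n]=get_image(n);cv2.imwrite(f'pics/{n}0.png',d[n]['img']);print(n,d[n]['R'],d[n]['t'],d[n]['mtx'],d[n]['D'])
pickle.dump(d,open('d0.pkl','wb'))
E
```

```text
{'t': 0.0, 'tool_pos': array([0.19445123, 0.59332263, 0.23007236]), 'tool_rot': array([-0.49544951, -3.1017131 ,  0.00311481]), 'contact_force': array([-0.24738601,  0.14655984, -0.18638003]), 'opening': 0.08540930028388709}
side [[-0.99708345  0.07612455  0.00544428]
 [ 0.02691086  0.4174402  -0.90830583]
 [-0.07141703 -0.90551021 -0.41827129]] [ 0.61447758 -0.02288949  1.08754715] [[399.01371561   0.         317.62854599]
 [  0.         399.01371561 200.87951663]
 [  0.           0.           1.        ]] [-0.05450482  0.          0.          0.          0.        ]
top [[-0.01662381 -0.99985966 -0.00207413]
 [-0.98036294  0.01670726 -0.1964927 ]
 [ 0.19649978 -0.00123305 -0.98050309]] [0.14829614 0.65030785 0.98023103] [[390.03142959   0.         305.30775683]
 [  0.         390.03142959 202.05375817]
 [  0.           0.           1.        ]] [-0.07332688  0.          0.          0.          0.        ]
```

View pics/top0.png

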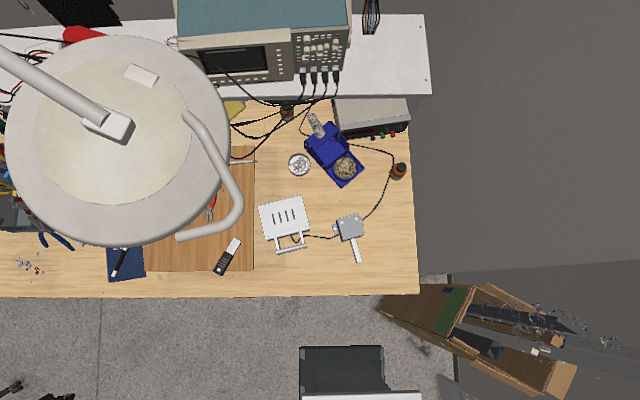

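View pics/side0.png

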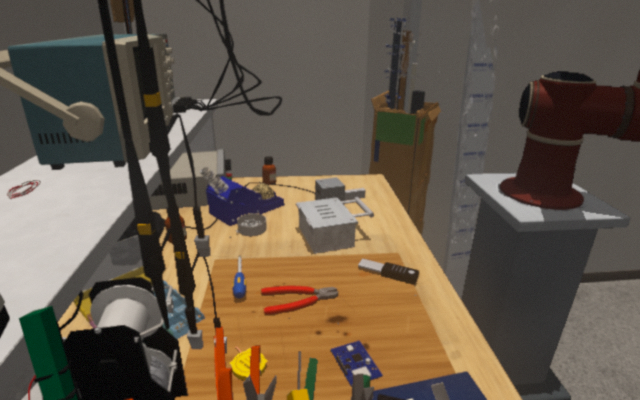

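Top view: key at (228,257) with its tongue up-right, test box (285,217) with bar (292,247), key switch (350,228) with its ledge down to (358,262), tin (299,164), bottle (398,172). Side view: key (390,271), box (328,222), switch (330,188), cutters (300,297).

```bash
cat > h.py <<'E'
import numpy as np,cv2
from scipy.spatial.transform import Rotation as Ro
def ray(c,uv):
    p=cv2.undistortPoints(np.array([[uv]],float),c['mtx'],c['D'])[0,0]
    return -c['R'].T@c['t'], c['R'].T@np.array([p[0],p[1],1])
def onz(c,uv,z):
    o,d=ray(c,uv); return o+d*(z-o[2])/d[2]
def tri(c1,u1,c2,u2):
    o1,d1=ray(c1,u1);o2,d2=ray(c2,u2)
    s=np.linalg.lstsq(np.c_[d1,-d2],o2-o1,rcond=None)[0]
    a,b=o1+d1*s[0],o2+d2*s[1]; return (a+b)/2,np.linalg.norm(a-b)
def proj(c,X):
    return cv2.projectPoints(np.array([X],float),cv2.Rodrigues(c['R'])[0],c['t'],c['mtx'],c['D'])[0][0,0]
E
python3 - <<'E'
import pickle
from h import *
d=pickle.load(open('d0.pkl','rb'))
def crop(n,x,y,w,h,s,f):
    im=d[n]['img'][y:y+h,x:x+w]; cv2.imwrite(f,cv2.resize(im,None,fx=s,fy=s,interpolation=cv2.INTER_CUBIC))
crop('top',205,185,175,90,4.5,'pics/tc.png')
crop('side',290,170,140,120,5,'pics/sc.png')
T=d['top'];g=cv2.cvtColor(T['img'],cv2.COLOR_BGR2HSV)
for nm,c in(('top',(205,230,45,50)),('side',(350,250,75,40))):
    im=d[nm]['img'];hsv=cv2.cvtColor(im,cv2.COLOR_BGR2HSV);x,y,w,h=c
    for k,m in(('black',hsv[...,2]<75),('grey',(hsv[...,1]<60)&(hsv[...,2]>110))):
        m=m[y:y+h,x:x+w].astype(np.uint8)
        for q in cv2.findContours(m,0,cv2.CHAIN_APPROX_NONE)[0]:
            if cv2.contourArea(q)>30: r=cv2.minAreaRect(q);print(nm,k,cv2.contourArea(q),np.round(cv2.boxPoints(r)+[x,y],1).tolist())
E
```

```text
top black 214.5 [[212.5, 270.5], [224.8, 250.1], [233.7, 255.4], [221.5, 275.9]]
top grey 127.5 [[224.8, 250.7], [233.4, 236.4], [240.9, 240.9], [232.3, 255.2]]
top grey 45.5 [[205.0, 230.0], [224.0, 230.0], [224.0, 235.0], [205.0, 235.0]]
side black 359.5 [[380.0, 274.9], [383.4, 261.8], [418.3, 270.9], [414.9, 284.1]]
side grey 154.0 [[358.4, 265.6], [360.2, 258.1], [383.3, 263.8], [381.4, 271.4]]
```

View pics/tc.png

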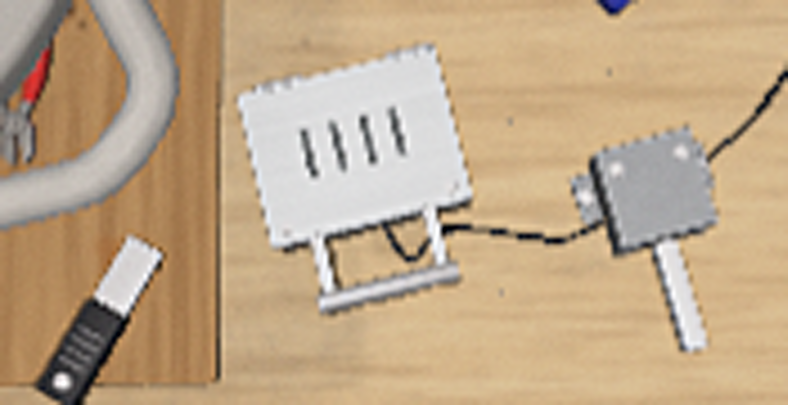

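View pics/sc.png

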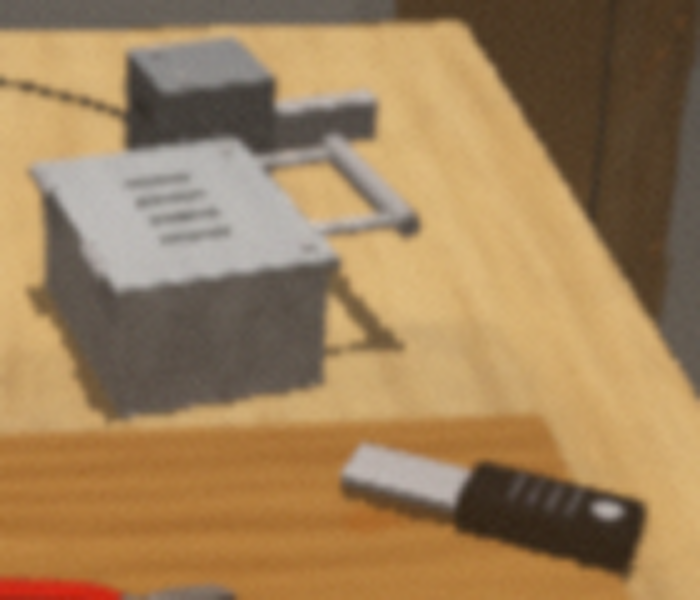

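The crops: the key's tongue tip is at crop (147,247) top, grip end at (55,392). Cover corners at (240,97),(433,46),(470,200),(278,247), bar from (320,303) to (459,272). Switch top about (597,157),(690,128),(717,222),(617,253), ledge end (682,350)-(708,343).

```bash
python3 - <<'E'
import pickle
from h import *
d=pickle.load(open('d0.pkl','rb'));T=d['top'];S=d['side']
np.set_printoptions(precision=4,suppress=True)
ct=lambda p:[205+(p[0]+.5)/4.5-.5,185+(p[1]+.5)/4.5-.5]
cs=lambda p:[290+(p[0]+.5)/5-.5,170+(p[1]+.5)/5-.5]
def P(nm,pts,z,f=ct,c=T):
    X=np.array([onz(c,f(p),z) for p in pts]);print(nm,X[:,:2].tolist(),'side',[round(float(np.linalg.norm(X[i]-X[i-1])),4) for i in range(len(X))]);return X
i=lambda p:p
g=P('grip',[[212.5,270.5],[224.8,250.1],[233.7,255.4],[221.5,275.9]],.025,i)
t=P('tong',[[224.8,250.7],[233.4,236.4],[240.9,240.9],[232.3,255.2]],.0195,i)
tip=(t[1]+t[2])/2;back=(g[0]+g[3])/2;sh=(g[1]+g[2])/2
print('tip',tip,'back',back,'sh',sh,'yaw',np.degrees(np.arctan2(*(tip-back)[1::-1])))
gs=P('gripS',[[380,274.9],[383.4,261.8],[418.3,270.9],[414.9,284.1]],.017,i,S);ts=P('tongS',[[358.4,265.6],[360.2,258.1],[383.3,263.8],[381.4,271.4]],.018,i,S)
print('sidecen',gs.mean(0),ts.mean(0),'topcen',g.mean(0),t.mean(0))
c=P('cover',[[240,97],[433,46],[470,200],[278,247]],.0625)
yb=np.degrees(np.arctan2(*((c[0]+c[1]-c[2]-c[3])[1::-1])));print('box cen',c.mean(0),'yaw',yb)
b=P('bar',[[320,303],[459,272]],.06);e=b[0]-b[1];print('bar mid',b.mean(0),'yaw',np.degrees(np.arctan2(-e[0],e[1])))
bb=tri(T,ct([320,303]),S,cs([410,224])),tri(T,ct([459,272]),S,cs([335,143]));print('tri bar',bb)
s=P('switch',[[597,157],[690,128],[717,222],[617,253]],.054);x=s[0]+s[1]-s[2]-s[3];print('sw cen',s.mean(0),'yaw',np.degrees(np.arctan2(x[1],x[0])))
l=P('ledge',[[655,243],[682,350],[708,343],[680,240]],.024);x=l[0]+l[3]-l[1]-l[2];print('ledge end',(l[1]+l[2])/2,'yaw',np.degrees(np.arctan2(x[1],x[0])))
P('sideSwTop',[[128,52],[235,38],[275,80],[165,93]],.054,cs,S);P('sideLedge',[[375,97]],.024,cs,S)
E
```

```text
grip [[0.4760337874461909, 0.39157265363609856], [0.5307342324507952, 0.35911898418560406], [0.5160249125930354, 0.3344728435420754], [0.4613409833871873, 0.36674445185236065]] side [0.0288, 0.0636, 0.0287, 0.0635]
tong [[0.5295233542877332, 0.36022529347954313], [0.5685453223190433, 0.3371770908070913], [0.5558176888852053, 0.3162302708260907], [0.5169742558565609, 0.3393419658453027]] side [0.0244, 0.0453, 0.0245, 0.0452]
tip [0.5622 0.3267 0.0195] back [0.4687 0.3792 0.025 ] sh [0.5234 0.3468 0.025 ] yaw -29.29460211710092
gripS [[0.5338035555726696, 0.3719510900012616], [0.5183803155773484, 0.33112232960394783], [0.4618749597917152, 0.36500832702917096], [0.4796674913590945, 0.40315159581325843]] side [0.0625, 0.0436, 0.0659, 0.0421]
tongS [[0.5674882365236558, 0.3416753182205965], [0.5598665217043719, 0.31702741432012405], [0.5204768122524513, 0.3391650835726623], [0.5293458816082872, 0.36293295740615605]] side [0.0437, 0.0258, 0.0452, 0.0254]
sidecen [0.4984 0.3678 0.017 ] [0.5443 0.3402 0.018 ] topcen [0.496 0.363 0.025] [0.5427 0.3382 0.0195]
cover [[0.6440609845413915, 0.264
[... 696 characters left out ...]
81263545232572, 0.04232093739694619]] side [0.0584, 0.0587, 0.0584, 0.0624]
sw cen [0.5853 0.0182 0.054 ] yaw 11.694769949039836
ledge [[0.5567102929220837, 0.01618230004154521], [0.49185039521233026, 0.002301307320272755], [0.4957231636280767, -0.01356286274923954], [0.5582572634472922, 0.0008707176258366534]] side [0.0154, 0.0663, 0.0163, 0.0642]
ledge end [ 0.4938 -0.0056  0.024 ] yaw 12.530863142935667
sideSwTop [[0.6231371108824332, 0.004762694856230598], [0.5663456948145056, -0.011333739694678102], [0.5534230743607286, 0.04641290476467441], [0.6090123724284744, 0.05940249577376899]] side [0.0564, 0.059, 0.0592, 0.0571]
sideLedge [[0.49341971805337975, 0.0009086955228583271]] side [0.0]
```

```bash
cat >> h.py <<'E'
def go(pos,yaw=None,R=None):
    """print row numbers to reach world pos; tool down with tool x at yaw deg (or full R)"""
    from station import get_obs
    o=get_obs();R0=Ro.from_rotvec(o['tool_rot'])
    if R is None:
        a=np.radians(yaw);x=np.array([np.cos(a),np.sin(a),0]);z=np.array([0,0,-1.]);R=Ro.from_matrix(np.c_[x,np.cross(z,x),z])
    tr=(R0.inv()*R).as_rotvec()/np.pi; sh=R0.inv().apply(np.array(pos)-o['tool_pos'])/.3
    print('t',round(o['t'],2),'pos',np.round(o['tool_pos'],4),'F',np.round(o['contact_force'],1),'open',round(o['opening'],4),'turn',np.round(tr,4),'shift',np.round(sh,4), 'mm',round(np.linalg.norm(sh)*300), 'deg',round(np.linalg.norm(tr)*180,1))
E
python3 -c "
from h import *
go([.30,.48,.2],149.5); go([.4976,.362,.12],149.5)"
```

```text
t 0.1 pos [0.1944 0.5934 0.2301] F [ 0.1 -0.8  0.5] open 0.0853 turn [-0.0006 -0.      0.0686] shift [-0.4521 -0.2493  0.1008] mm 158 deg 12.3
t 0.1 pos [0.1944 0.5934 0.2301] F [ 0.1 -0.8  0.5] open 0.0853 turn [-0.0006 -0.      0.0686] shift [-1.2006 -0.4173  0.3676] mm 397 deg 12.3
```

>>> {"method": "carry_out", "body": {
  "rows": [
    [0, 0, 0.0686, -0.6, -0.21, 0.18, -1],
    [0, 0, 0.0686, -0.6, -0.21, 0.18, -1],
    [0, 0, 0.0686, -0.6, -0.21, 0.18, -1],
    [0, 0, 0.0686, -0.6, -0.21, 0.18, -1],
    [0, 0, 0.0686, -0.6, -0.21, 0.18, -1]
  ],
  "force": 40
}}

```text
t: 0.6
tool_pos: [0.3487, 0.4737, 0.1742]
tool_rot: [-0.835, -3.028, 0.008]
contact_force: [-1.5, 0.4, 0.3]
opening: 0.0852
grip_force: 0.0
```

```bash
python3 -c "
from h import *
go([.4976,.362,.12],149.5)"
```

```text
t 0.6 pos [0.3487 0.4737 0.1742] F [-1.5  0.4  0.3] open 0.0852 turn [-0.0017  0.0002 -0.0019] shift [-0.617  -0.0641  0.1812] mm 194 deg 0.5
```

>>> {"method": "carry_out", "body": {
  "rows": [
    [0, 0, 0, -0.617, -0.064, 0.181, -1],
    [0, 0, 0, -0.617, -0.064, 0.181, -1],
    [0, 0, 0, -0.617, -0.064, 0.181, -1],
    [0, 0, 0, -0.617, -0.064, 0.181, -1],
    [0, 0, 0, -0.617, -0.064, 0.181, -1]
  ]
}}

```text
t: 1.1
tool_pos: [0.4977, 0.3643, 0.1206]
tool_rot: [-0.833, -3.027, 0.005]
contact_force: [-0.5, -0.1, -0.9]
opening: 0.0854
grip_force: 0.0
```

```bash
python3 -c "
from h import *
from station import get_image
go([.4976,.362,.012],149.5)
T,S=get_image('top'),get_image('side');cv2.imwrite('pics/a.png',np.hstack([T['img'][140:300,160:460],S['img'][100:260+40,200:500][:160]]))
cv2.imwrite('pics/a2.png',cv2.resize(np.hstack([T['img'][100:300,120:320],S['img'][130:330,280:480]]),None,fx=2,fy=2))"
```

```text
t 1.1 pos [0.4977 0.3643 0.1206] F [-0.5 -0.1 -0.9] open 0.0854 turn [-0.0011 -0.0002 -0.0016] shift [-0.0039 -0.0055  0.3621] mm 109 deg 0.3
```

View pics/a2.png

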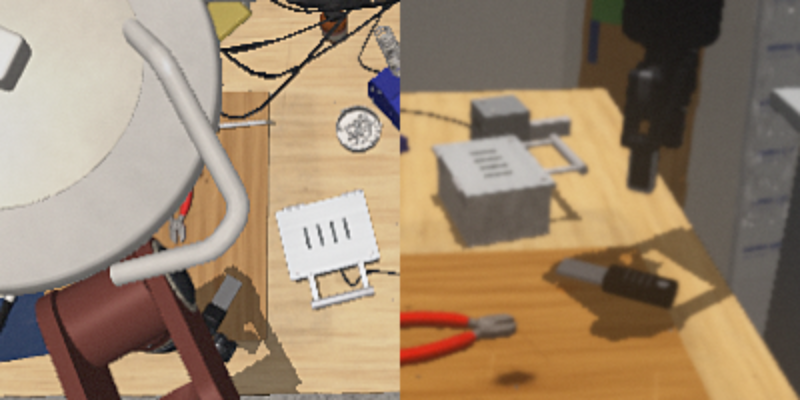

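The arm passes under the lamp handle with clearance; the gripper stands above the key's grip (side crop key at 615,280). I descend.

>>> {"method": "carry_out", "body": {
  "rows": [
    [0, 0, 0, -0.004, -0.005, 0.15, -1],
    [0, 0, 0, -0.004, -0.005, 0.28, -1],
    [0, 0, 0, -0.004, -0.005, 0.34, -1],
    [0, 0, 0, -0.004, -0.005, 0.362, -1],
    [0, 0, 0, -0.004, -0.005, 0.362, -1]
  ]
}}

```text
t: 1.7
tool_pos: [0.4948, 0.3666, 0.0141]
tool_rot: [-0.823, -3.031, 0.001]
contact_force: [-0.3, 0.1, -0.3]
opening: 0.0852
grip_force: 0.0
```

>>> {"method": "carry_out", "body": {
  "rows": [
    [0, 0, 0, 0, 0, 0, 1],
    [0, 0, 0, 0, 0, 0, 1],
    [0, 0, 0, 0, 0, 0, 1],
    [0, 0, 0, 0, 0, 0, 1],
    [0, 0, 0, 0, 0, 0, 1]
  ]
}}

```text
t: 2.2
tool_pos: [0.4971, 0.3661, 0.0158]
tool_rot: [0.826, 3.029, 0.003]
contact_force: [-0.0, 1.1, 3.6]
opening: 0.0268
grip_force: 39.9
```

>>> {"method": "carry_out", "body": {
  "rows": [
    [0, 0, 0, 0, 0, 0, 1],
    [0, 0, 0, 0, 0, 0, 1],
    [0, 0, 0, 0, 0, 0, 1],
    [0, 0, 0, 0, 0, 0, 1],
    [0, 0, 0, 0, 0, 0, 1]
  ]
}}

```text
t: 2.7
tool_pos: [0.4971, 0.3661, 0.0158]
tool_rot: [0.826, 3.029, 0.003]
contact_force: [-0.0, 0.6, 5.6]
opening: 0.0267
grip_force: 40.1
```

>>> {"method": "carry_out", "body": {
  "rows": [
    [0, 0, 0, 0, 0, -0.1, 1],
    [0, 0, 0, 0, 0, -0.25, 1],
    [0, 0, 0, 0, 0, -0.4, 1],
    [0, 0, 0, 0, 0, -0.4, 1],
    [0, 0, 0, 0, 0, -0.4, 1]
  ]
}}

```text
t: 3.2
tool_pos: [0.4966, 0.3657, 0.1355]
tool_rot: [0.826, 3.029, 0.002]
contact_force: [-0.6, -0.5, -1.5]
opening: 0.0264
grip_force: 39.8
```

```bash
python3 -c "
from h import *
go([.48,.20,.135],172); go([.4705,-.0085,.12],192.4)"
```

```text
t 3.2 pos [0.4966 0.3657 0.1355] F [-0.6 -0.5 -1.5] open 0.0264 turn [ 0.0005  0.0005 -0.125 ] shift [-0.2327 -0.5041  0.0011] mm 167 deg 22.5
t 3.2 pos [0.4966 0.3657 0.1355] F [-0.6 -0.5 -1.5] open 0.0264 turn [ 0.0004  0.0006 -0.2384] shift [-0.5581 -1.1191  0.0504] mm 375 deg 42.9
```

>>> {"method": "carry_out", "body": {
  "rows": [
    [0, 0, -0.125, -0.23, -0.5, 0, 1],
    [0, 0, -0.125, -0.23, -0.5, 0, 1],
    [0, 0, -0.125, -0.23, -0.5, 0, 1],
    [0, 0, -0.125, -0.23, -0.5, 0, 1],
    [0, 0, -0.125, -0.23, -0.5, 0, 1]
  ]
}}

```text
t: 3.7
tool_pos: [0.4774, 0.1987, 0.1312]
tool_rot: [-0.224, -3.128, 0.003]
contact_force: [-0.3, 0.5, -1.9]
opening: 0.0267
grip_force: 40.0
```

```bash
python3 -c "
from h import *
go([.4705,-.0085,.12],192.4)"
```

```text
t 3.7 pos [0.4774 0.1987 0.1312] F [-0.3  0.5 -1.9] open 0.0267 turn [-0.0005 -0.0017 -0.1145] shift [-0.0761 -0.6868  0.0388] mm 208 deg 20.6
```

>>> {"method": "carry_out", "body": {
  "rows": [
    [0, 0, -0.1145, -0.077, -0.687, 0.035, 1],
    [0, 0, -0.1145, -0.077, -0.687, 0.035, 1],
    [0, 0, -0.1145, -0.077, -0.687, 0.035, 1],
    [0, 0, -0.1145, -0.077, -0.687, 0.035, 1],
    [0, 0, -0.1145, -0.077, -0.687, 0.035, 1]
  ]
}}

```text
t: 4.2
tool_pos: [0.4725, -0.0083, 0.1219]
tool_rot: [0.341, -3.12, -0.0]
contact_force: [0.8, -0.7, -1.9]
opening: 0.0269
grip_force: 40.2
```

>>> {"method": "carry_out", "body": {
  "rows": [
    [0, 0, 0, 0, 0, 0.1, 1],
    [0, 0, 0, 0, 0, 0.17, 1],
    [0, 0, 0, 0, 0, 0.2, 1],
    [0, 0, 0, 0, 0, 0.2, 1],
    [0, 0, 0, 0, 0, 0.2, 1]
  ]
}}

```text
t: 4.7
tool_pos: [0.4739, -0.0055, 0.064]
tool_rot: [0.346, -3.122, -0.0]
contact_force: [-0.1, 0.3, -1.4]
opening: 0.0266
grip_force: 40.2
```

```bash
python3 -c "
from h import *
from station import get_image
go([.4705,-.0085,.037],192.4)
T,S=get_image('top'),get_image('side')
import pickle;pickle.dump((T,S),open('d1.pkl','wb'))
cv2.imwrite('pics/b.png',cv2.resize(np.hstack([T['img'][190:290,290:390],S['img'][150:250,300:400]]),None,fx=4,fy=4,interpolation=2))"
```

```text
t 4.7 pos [ 0.4739 -0.0055  0.064 ] F [-0.1  0.3 -1.4] open 0.0266 turn [ 0.0001 -0.      0.0014] shift [ 0.0133 -0.0072  0.0901] mm 27 deg 0.3
```

View pics/b.png

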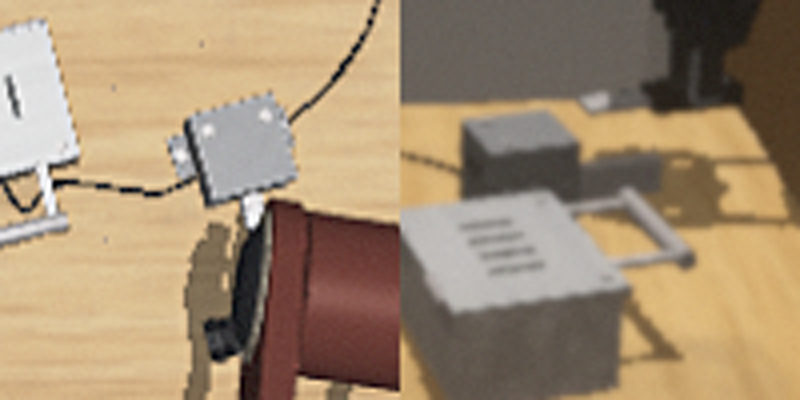

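Side view: the tongue points at the switch, its tip at about crop (583,102), i.e. pixel (345.5,175.3); in the top view the arm hides the key.

```bash
python3 -c "
from h import *
import pickle
T,S=pickle.load(open('d1.pkl','rb'))
u=np.array([.977,.215,0]);n=np.array([-.215,.977,0])
tp=np.array([.4739,-.0055,.0652])+u*.0765
print(proj(S,tp),[proj(S,tp+s*n+[0,0,h]) for s in(.012,-.012) for h in(.0025,-.0025)])
im=S['img'][168:184,338:362];print(cv2.cvtColor(im,cv2.COLOR_BGR2GRAY))
from scipy.spatial.transform import Rotation as Ro
"
```

```text
[344.69583114 176.11913052] [array([346.39377933, 176.85420527]), array([346.32377613, 178.71169367]), array([343.09770533, 173.57447965]), array([343.03587214, 175.40058484])]
[[ 99  97 100  98 100  97  98  98  99  99  96 100  97  99  97  97  99  99
   98  99  98  97  96  93]
 [ 98  99  99 103  99  98  99 100  99  98  98 100 100  99 100 100  98  99
   98  95  97  95  92  86]
 [ 97  98  98  97  97  96  98  98  99  98  99  99  99 100  98  99  97  97
   96  99 100  93  76  67]
 [ 98  98 102 100  98 101  97  99  96  99 100  97  97  99  99  96  98  96
   98  98  97  86  62  46]
 [100  97 100 101  97  99  98  98  98 103 104 111 114 110 102  98  94  86
   85  91  95  87  64  43]
 [ 98  99  99 100  97 101 101 108 114 123 131 147 149 141 114  99  96  87
   88  90  92  93  76  61]
 [116 117 115 113 113 112 112 133 149 159 163 170 173 162 123 101  94  94
   95  93  94  94  88  75]
 [151 152 149 149 150 148 131 140 164 177 180 180 176 164 124  98  94  96
   97  93  92  92  88  82]
 [177 173 172 172 173 171 155 137 147 172 176 174 160 144 110  91  90  93
   93  96  99 102 101  97]
 [178 179 177 178 178 180 174 157 140 145 147 143 136 127 111 107 109 116
  118 122 134 146 150 140]
 [165 174 179 178 177 178 180 174 157 140 133 142 147 148 147 149 151 158
  160 162 167 175 179 173]
 [151 164 175 176 179 178 180 179 174 161 161 164 171 174 174 172 178 178
  179 180 183 185 186 183]
 [145 150 163 172 178 179 177 178 179 178 179 180 182 183 182 180 181 185
  183 184 185 188 184 185]
 [141 142 150 164 175 177 177 178 179 179 183 183 185 186 183 182 184 184
  183 186 189 186 188 186]
 [142 141 142 152 165 173 178 180 179 181 184 186 186 187 185 186 183 185
  184 184 185 187 187 188]
 [142 140 142 146 152 163 174 180 181 183 183 185 186 186 185 185 184 184
  184 185 189 188 188 186]]
```

>>> {"method": "carry_out", "body": {
  "rows": [
    [0, 0, 0.0014, 0.013, -0.007, 0.05, 1],
    [0, 0, 0.0014, 0.013, -0.007, 0.09, 1],
    [0, 0, 0.0014, 0.013, -0.007, 0.1, 1],
    [0, 0, 0.0014, 0.013, -0.007, 0.105, 1],
    [0, 0, 0.0014, 0.013, -0.007, 0.105, 1]
  ]
}}

```text
t: 5.3
tool_pos: [0.4706, -0.0089, 0.0326]
tool_rot: [-0.338, 3.123, -0.0]
contact_force: [0.4, 0.1, -0.9]
opening: 0.0271
grip_force: 40.2
```

```bash
python3 -c "
from h import *
go([.4705,-.0085,.031],192.4)"
```

```text
t 5.3 pos [ 0.4706 -0.0089  0.0326] F [ 0.4  0.1 -0.9] open 0.0271 turn [-0.      0.0001 -0.0002] shift [-0.0001  0.0012  0.0054] mm 2 deg 0.0
```

>>> {"method": "carry_out", "body": {
  "rows": [
    [0, 0, 0, -0.02, 0, 0.003, 1],
    [0, 0, 0, -0.04, 0, 0.003, 1],
    [0, 0, 0, -0.06, 0, 0.003, 1],
    [0, 0, 0, -0.08, 0, 0.003, 1],
    [0, 0, 0, -0.08, 0, 0.003, 1]
  ]
}}

```text
t: 5.8
tool_pos: [0.4948, -0.0037, 0.0318]
tool_rot: [-0.339, 3.122, -0.0]
contact_force: [0.2, -0.0, -1.3]
opening: 0.0267
grip_force: 40.2
```

>>> {"method": "carry_out", "body": {
  "rows": [
    [0, 0, 0, -0.02, 0, 0, 1],
    [0, 0, 0, -0.04, 0, 0, 1],
    [0, 0, 0, -0.06, 0, 0, 1],
    [0, 0, 0, -0.06, 0, 0, 1]
  ]
}}

```text
t: 6.2
tool_pos: [0.5124, 0.0007, 0.0316]
tool_rot: [-0.339, 3.122, 0.001]
contact_force: [-0.1, 3.7, -3.0]
opening: 0.0267
grip_force: 40.1
```

>>> {"method": "carry_out", "body": {
  "rows": [
    [0, 0, 0, 0, 0.004, 0, 1],
    [0, 0, 0, -0.01, 0.005, 0, 1],
    [0, 0, 0, -0.02, 0.005, 0, 1],
    [0, 0, 0, -0.03, 0.005, 0, 1],
    [0, 0, 0, -0.03, 0.005, 0, 1]
  ]
}}

```text
t: 6.7
tool_pos: [0.5204, 0.0033, 0.0318]
tool_rot: [-0.338, 3.123, -0.001]
contact_force: [0.4, 0.1, -1.1]
opening: 0.0267
grip_force: 40.2
```

>>> {"method": "carry_out", "body": {
  "rows": [
    [0, 0, 0, -0.008, 0, 0, 1],
    [0, 0, 0, -0.012, 0, 0, 1],
    [0, 0, 0, -0.012, 0, 0, 1]
  ]
}}

```text
t: 7.0
tool_pos: [0.5235, 0.0042, 0.0316]
tool_rot: [-0.338, 3.123, -0.0]
contact_force: [0.4, 0.1, -1.4]
opening: 0.0268
grip_force: 40.2
```

Free in the slot; push on until the shoulder meets the face.

>>> {"method": "carry_out", "body": {
  "rows": [
    [0, 0, 0, -0.005, 0, 0.002, 1],
    [0, 0, 0, -0.01, 0, 0.003, 1],
    [0, 0, 0, -0.013, 0, 0.003, 1],
    [0, 0, 0, -0.013, 0, 0.003, 1]
  ]
}}

```text
t: 7.4
tool_pos: [0.5274, 0.0051, 0.0308]
tool_rot: [-0.338, 3.123, -0.0]
contact_force: [-0.0, 0.5, 0.9]
opening: 0.0267
grip_force: 40.5
```

>>> {"method": "carry_out", "body": {
  "rows": [
    [0, 0, 0, -0.005, 0, 0, 1],
    [0, 0, 0, -0.01, 0, 0, 1],
    [0, 0, 0, -0.01, 0, 0, 1]
  ]
}}

```text
t: 7.7
tool_pos: [0.5285, 0.0053, 0.0308]
tool_rot: [0.338, -3.118, 0.001]
contact_force: [-8.2, -2.4, 7.6]
opening: 0.0267
grip_force: 41.3
```

>>> {"method": "carry_out", "body": {
  "rows": [
    [0, 0, 0, -0.005, 0, -0.002, 1],
    [0, 0, 0, -0.008, 0, -0.002, 1],
    [0, 0, 0, -0.008, 0, -0.002, 1]
  ]
}}

```text
t: 8.0
tool_pos: [0.5286, 0.0053, 0.0307]
tool_rot: [0.339, -3.112, 0.001]
contact_force: [-15.3, -4.9, 12.7]
opening: 0.0271
grip_force: 41.7
```

```bash
python3 -c "
from h import *
from station import get_image
S=get_image('side')
cv2.imwrite('pics/c.png',cv2.resize(S['img'][150:230,310:410],None,fx=6,fy=6,interpolation=2))"
```

```text
(no output)
```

View pics/c.png

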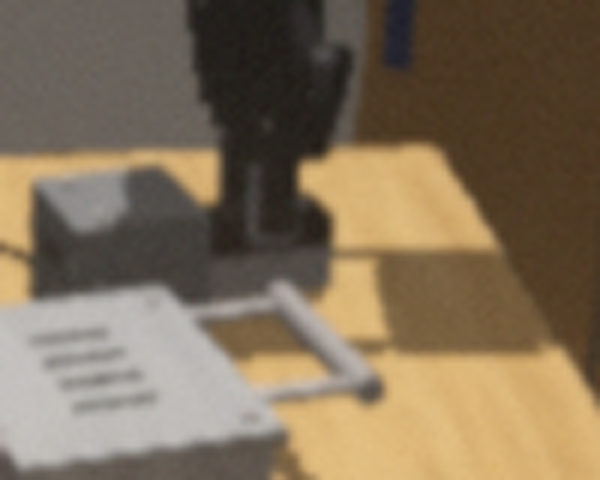

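The grip's shoulder abuts the switch face at crop (210,220), with its rear end (330,220) level with the ledge end: key is home. I relax the push and let go.

>>> {"method": "carry_out", "body": {
  "rows": [
    [0, 0, 0, 0.01, 0, -0.003, 1],
    [0, 0, 0, 0.01, 0, -0.003, -1],
    [0, 0, 0, 0.01, 0, -0.003, -1],
    [0, 0, 0, 0.01, 0, -0.003, -1],
    [0, 0, 0, 0.01, 0, -0.003, -1]
  ]
}}

```text
t: 8.55
tool_pos: [0.5299, 0.0057, 0.0322]
tool_rot: [-0.338, 3.123, -0.0]
contact_force: [-0.5, 0.3, 0.1]
opening: 0.0826
grip_force: 0.0
```

>>> {"method": "carry_out", "body": {
  "rows": [
    [0, 0, 0, 0, 0, 0, -1],
    [0, 0, 0, 0, 0, 0, -1],
    [0, 0, 0, 0, 0, -0.05, -1],
    [0, 0, 0, 0, 0, -0.2, -1],
    [0, 0, 0, 0, 0, -0.35, -1]
  ]
}}

```text
t: 9.05
tool_pos: [0.5285, 0.0057, 0.1382]
tool_rot: [0.338, -3.121, -0.001]
contact_force: [0.9, -1.0, 0.4]
opening: 0.0852
grip_force: 0.0
```

>>> {"method": "carry_out", "body": {
  "rows": [
    [0, 0, 0, 0, 0, -0.1, -1],
    [0, 0, 0, 0, 0, -0.2, -1],
    [0, 0, 0, 0, 0, -0.2, -1]
  ]
}}

```text
t: 9.35
tool_pos: [0.5327, 0.0052, 0.2044]
tool_rot: [-0.337, 3.112, -0.004]
contact_force: [1.2, 0.0, -0.1]
opening: 0.0853
grip_force: 0.0
```

```bash
python3 -c "
from h import *
from station import get_image
go([.47,.17,.15],192.4)
S=get_image('side')
cv2.imwrite('pics/d.png',cv2.resize(S['img'][150:230,310:410],None,fx=6,fy=6,interpolation=2))"
```

```text
t 9.35 pos [0.5327 0.0052 0.2044] F [ 1.2  0.  -0.1] open 0.0853 turn [-0.0013  0.0035 -0.0002] shift [0.0884 0.582  0.1781] mm 185 deg 0.7
```

View pics/d.png

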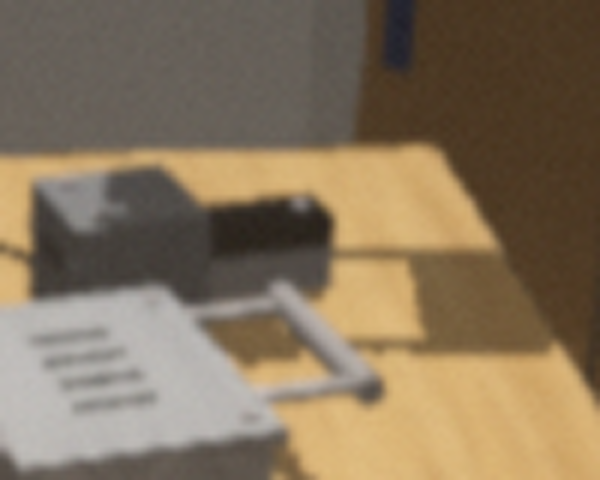

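The grip rests on the ledge against the face (crop 210-330, 220), nothing touching it: key home and released. Next the bar.

```bash
python3 -c "
from h import *
from station import get_obs
print(np.round(get_obs()['q'],3))
for y in(102,282): go([.5296,.1766,.15],y)"
```

```text
[-0.13  -0.158  1.866  0.     1.426 -1.917]
t 9.4 pos [0.5313 0.0054 0.2013] F [ 0.3  0.9 -0.2] open 0.0854 turn [0.0011 0.0023 0.502 ] shift [-0.1155  0.5591  0.1705] mm 179 deg 90.4
t 9.4 pos [0.5313 0.0054 0.2013] F [ 0.3  0.9 -0.2] open 0.0854 turn [-0.0023  0.0011 -0.498 ] shift [-0.1155  0.5591  0.1705] mm 179 deg 89.6
```

>>> {"method": "carry_out", "body": {
  "rows": [
    [0, 0, 0.502, -0.115, 0.56, 0.17, 0.25],
    [0, 0, 0.502, -0.115, 0.56, 0.17, 0.25],
    [0, 0, 0.502, -0.115, 0.56, 0.17, 0.25],
    [0, 0, 0.502, -0.115, 0.56, 0.17, 0.25],
    [0, 0, 0.502, -0.115, 0.56, 0.17, 0.25]
  ],
  "force": 25
}}

```text
t: 9.9
tool_pos: [0.5243, 0.1805, 0.1424]
tool_rot: [-0.769, -3.04, 0.002]
contact_force: [0.3, -0.9, -0.3]
opening: 0.0321
grip_force: 0.0
```

```bash
python3 -c "
from h import *
go([.5296,.1766,.12],102)"
```

```text
t 9.9 pos [0.5243 0.1805 0.1424] F [ 0.3 -0.9 -0.3] open 0.0321 turn [-0.0017 -0.0013  0.2755] shift [-0.0222 -0.0028  0.0746] mm 23 deg 49.6
```

>>> {"method": "carry_out", "body": {
  "rows": [
    [0, 0, 0.2755, -0.022, -0.003, 0.05, 0.25],
    [0, 0, 0.2755, -0.022, -0.003, 0.05, 0.25],
    [0, 0, 0.2755, -0.022, -0.003, 0.05, 0.25],
    [0, 0, 0.2755, -0.022, -0.003, 0.05, 0.25],
    [0, 0, 0.2755, -0.022, -0.003, 0.05, 0.25]
  ]
}}

```text
t: 10.4
tool_pos: [0.5315, 0.173, 0.1295]
tool_rot: [-1.838, -2.545, 0.003]
contact_force: [-0.1, -0.9, -0.3]
opening: 0.0319
grip_force: 0.0
```

```bash
python3 -c "
from h import *
go([.5296,.1766,.12],102)"
```

```text
t 10.4 pos [0.5315 0.173  0.1295] F [-0.1 -0.9 -0.3] open 0.0319 turn [-0.0009 -0.0001  0.0352] shift [ 0.0134 -0.002   0.0317] mm 10 deg 6.3
```

>>> {"method": "carry_out", "body": {
  "rows": [
    [0, 0, 0.035, 0.013, -0.002, 0.05, 0.25],
    [0, 0, 0.035, 0.013, -0.002, 0.08, 0.25],
    [0, 0, 0.035, 0.013, -0.002, 0.08, 0.25],
    [0, 0, 0.035, 0.013, -0.002, 0.08, 0.25]
  ]
}}

```text
t: 10.8
tool_pos: [0.5302, 0.1765, 0.1063]
tool_rot: [-1.966, -2.449, 0.002]
contact_force: [0.6, -0.2, 0.6]
opening: 0.0325
grip_force: 0.0
```

```bash
python3 -c "
from h import *
from station import get_image
go([.5296,.1766,.045],102)
S=get_image('side')
cv2.imwrite('pics/e.png',cv2.resize(S['img'][130:240,290:410],None,fx=5,fy=5,interpolation=2))"
```

```text
t 10.8 pos [0.5302 0.1765 0.1063] F [ 0.6 -0.2  0.6] open 0.0325 turn [-0.0005 -0.      0.0027] shift [ 0.0008 -0.0015  0.2045] mm 61 deg 0.5
```

View pics/e.png

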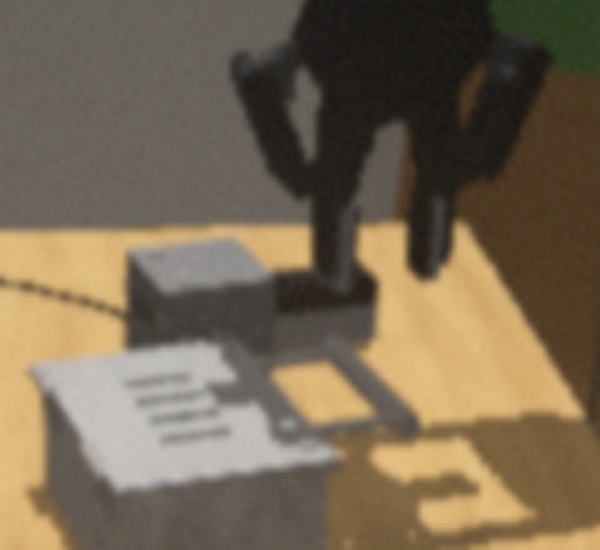

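The two fingers hang either side of the bar (crop 335,285 and 430,270; bar from 340,345 to 410,425), as planned. Descend and close.

>>> {"method": "carry_out", "body": {
  "rows": [
    [0, 0, 0.003, 0.001, -0.001, 0.08, 0.25],
    [0, 0, 0.003, 0.001, -0.001, 0.15, 0.25],
    [0, 0, 0.003, 0.001, -0.001, 0.19, 0.25],
    [0, 0, 0.003, 0.001, -0.001, 0.2, 0.25],
    [0, 0, 0.003, 0.001, -0.001, 0.2, 0.25]
  ]
}}

```text
t: 11.35
tool_pos: [0.5305, 0.1769, 0.0472]
tool_rot: [-1.98, -2.439, 0.0]
contact_force: [0.5, 0.1, 0.8]
opening: 0.0319
grip_force: 0.0
```

>>> {"method": "carry_out", "body": {
  "rows": [
    [0, 0, 0, 0, 0, 0, 1],
    [0, 0, 0, 0, 0, 0, 1],
    [0, 0, 0, 0, 0, 0, 1],
    [0, 0, 0, 0, 0, 0, 1],
    [0, 0, 0, 0, 0, 0, 1]
  ]
}}

```text
t: 11.85
tool_pos: [0.5336, 0.1775, 0.0495]
tool_rot: [1.976, 2.435, 0.01]
contact_force: [5.9, 1.0, -2.3]
opening: 0.0108
grip_force: 26.2
```

```bash
python3 -c "
from h import *
from station import get_obs
o=get_obs();p=o['tool_pos'];print(p,o['opening'],o['grip_force'],o['contact_force'])
R=Ro.from_rotvec(o['tool_rot']);u=np.array([np.cos(np.radians(12.2)),np.sin(np.radians(12.2)),0])
# same finger-to-bar offset, tool keeps its orientation
for a in (10,20,30,40,50,60):
    t=np.radians(a);d=.133*((1-np.cos(t))*u+np.array([0,0,np.sin(t)]));print(a,np.round(R.inv().apply(d)/.3,3),np.round(p+d,3))"
```

```text
[0.53363151 0.17751154 0.04951876] 0.01078663211031409 26.21604323387146 [ 5.93890199  0.99187192 -2.31258429]
10 [ 0.     0.007 -0.077] [0.536 0.178 0.073]
20 [ 0.     0.028 -0.151] [0.541 0.179 0.095]
30 [ 0.     0.061 -0.221] [0.551 0.181 0.116]
40 [ 0.001  0.106 -0.284] [0.564 0.184 0.135]
50 [ 0.001  0.161 -0.338] [0.58  0.188 0.151]
60 [ 0.001  0.225 -0.382] [0.599 0.192 0.165]
```

>>> {"method": "carry_out", "body": {
  "rows": [
    [0, 0, 0, 0, 0.011, -0.03, 1],
    [0, 0, 0, 0, 0.015, -0.077, 1],
    [0, 0, 0, 0, 0.025, -0.115, 1],
    [0, 0, 0, 0, 0.036, -0.151, 1],
    [0, 0, 0, 0, 0.036, -0.151, 1]
  ],
  "force": 30
}}

```text
t: 12.35
tool_pos: [0.5415, 0.1794, 0.0946]
tool_rot: [1.98, 2.439, 0.001]
contact_force: [-1.5, 0.7, -1.0]
opening: 0.0107
grip_force: 29.4
```

```bash
python3 -c "
from h import *
from station import get_image
go([.5296,.1766,.045],102)
S=get_image('side')
cv2.imwrite('pics/f.png',cv2.resize(S['img'][120:240,290:410],None,fx=5,fy=5,interpolation=2))"
```

```text
t 12.35 pos [0.5415 0.1794 0.0946] F [-1.5  0.7 -1. ] open 0.0107 turn [ 0.0003 -0.     -0.0007] shift [-0.0008 -0.041   0.1654] mm 51 deg 0.1
```

View pics/f.png

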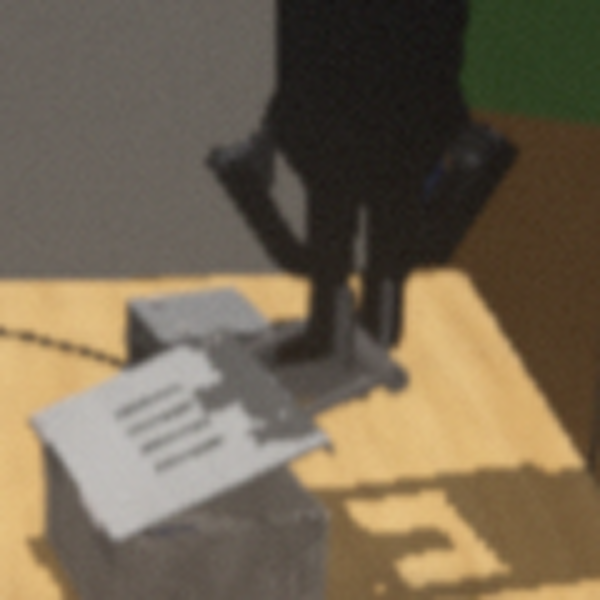

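The cover is open about 20° with the bar (crop 350,340) between the fingers; the rest of the arc follows.

>>> {"method": "carry_out", "body": {
  "rows": [
    [0, 0, 0, 0, 0.016, -0.036, 1],
    [0, 0, 0, 0, 0.033, -0.07, 1],
    [0, 0, 0, 0, 0.055, -0.103, 1],
    [0, 0, 0, 0, 0.078, -0.133, 1],
    [0, 0, 0, 0, 0.078, -0.133, 1]
  ]
}}

```text
t: 12.9
tool_pos: [0.5631, 0.1843, 0.1348]
tool_rot: [-1.978, -2.436, 0.005]
contact_force: [-12.2, -0.1, 5.9]
opening: 0.0105
grip_force: 29.5
```

>>> {"method": "carry_out", "body": {
  "rows": [
    [0, 0, 0, 0, 0.027, -0.028, 1],
    [0, 0, 0, 0, 0.055, -0.054, 1],
    [0, 0, 0, 0, 0.086, -0.077, 1],
    [0, 0, 0, 0, 0.119, -0.098, 1],
    [0, 0, 0, 0, 0.119, -0.098, 1]
  ]
}}

```text
t: 13.4
tool_pos: [0.5999, 0.1929, 0.167]
tool_rot: [-1.979, -2.439, -0.004]
contact_force: [-11.7, 1.4, 12.5]
opening: 0.0105
grip_force: 31.1
```

```bash
python3 -c "
from h import *
from station import get_obs,get_image
import pickle
go([.5986,.1915,.1647],102);print(get_obs()['grip_force'])
d={n:get_image(n) for n in('side','top')};pickle.dump(d,open('d2.pkl','wb'))
S=d['side']
a=np.radians(12.2);u=np.array([np.cos(a),np.sin(a),0]);n=np.array([-u[1],u[0],0]);h=np.array([.5296,.1766,.058])+.133*u
for t in(55,60,65):
    t=np.radians(t);b=h+.133*(-np.cos(t)*u+np.sin(t)*np.array([0,0,1]));c=h+.095*(-np.cos(t)*u+np.sin(t)*np.array([0,0,1]))
    print(np.round(proj(S,b+.042*n),1),np.round(proj(S,c+.061*n),1))
# lightest/darkest map near the bar's left end and cover corner
print(cv2.cvtColor(S['img'],cv2.COLOR_BGR2GRAY)[140:186:2,325:375:2])"
```

```text
t 13.4 pos [0.5999 0.1929 0.167 ] F [-11.7   1.4  12.5] open 0.0105 turn [ 0.0005 -0.0008 -0.0006] shift [-0.0036 -0.0052  0.0078] mm 3 deg 0.2
31.099036931991577
[347.9 168.1] [340.1 187.9]
[343.2 165.5] [336.7 186.1]
[338.2 163.3] [333.  184.6]
[[ 29  29  29  27  46  97  53  31  25  27  28  28  38  39  48  89  97  97
   97  92  90  90  92  81  58]
 [ 31  30  28  28  47  94  46  27  29  30  32  65  88  93  92  98  98  96
   96  92  92  92  90  78  63]
 [ 47  32  28  32  65  87  37  33  39  32  51  97 100  98  99  98  96  96
   97  93  92  90  92  72  60]
 [ 58  29  32  55  66  86  36  34  62  41  81  98  99 100  98 101  97  99
   97  91  93  90  91  73  61]
 [ 57  30  32  63  65  88  34  35  63  40  84  97  98 100  96  99  98  98
   99  92  92  92  92  72  57]
 [ 56  31  32  63  65  87  34  35  57  38  86  97  95  99  96  98  99  99
   99  90  93  89  91  69  60]
 [ 59  32  37  63  63  88  33  36  60  38  87  98  98 100  98  96  99  97
   97  91  91  91  90  71  60]
 [ 58  30  33  64  62  85  32  37  65  38  86  99 100  97  98 100  99 100
   98  91  90  91  92  72  61]
 [ 58  32  34
[... 862 characters left out ...]
99  99 102  98 101 100 101 100  99 100
   93  93  93  93  72  63  62]
 [ 96 102 107 111 103  86  90 115 115 119 120 118 115 115 115 117 119 115
  114 107 113 129 122 121 120]
 [ 92 111 160 165 122  88 158 177 178 180 184 183 180 178 177 183 186 187
  183 181 177 182 181 182 184]
 [ 92  99 138 140  94 111 158 179 182 184 186 186 185 183 182 189 191 191
  190 188 182 186 186 185 188]
 [ 89  90  97  95  91 134 143 153 179 183 184 185 187 187 186 189 188 191
  186 184 182 185 187 186 187]
 [ 89  91  91  90 105 141 144 141 156 177 177 176 180 177 151 146 137 149
  130 176 185 186 187 187 186]
 [ 90  88  93  92  98 125 145 146 145 143 102  93  79  74  64  65  65 117
   80  94 172 187 187 187 187]]
```

>>> {"method": "carry_out", "body": {
  "rows": [
    [0, 0, 0, 0, -0.004, -0.006, 1],
    [0, 0, 0, 0, -0.004, -0.006, 1],
    [0, 0, 0, 0, -0.004, -0.006, 1],
    [0, 0, 0, 0, -0.004, -0.006, 1],
    [0, 0, 0, 0, -0.004, -0.006, 1]
  ]
}}

```text
t: 14.0
tool_pos: [0.5977, 0.1924, 0.1659]
tool_rot: [-1.978, -2.438, -0.003]
contact_force: [-6.0, 3.5, 3.9]
opening: 0.0107
grip_force: 30.2
```

```bash
python3 -c "
from h import *
from station import get_obs,get_image
o=get_obs();p=o['tool_pos'];print(p,o['contact_force'],o['opening'],o['grip_force'],np.abs(o['dq']).max())
p0=np.array([.5336,.1775,.0495]);a=np.radians(12.2);u=np.array([np.cos(a),np.sin(a),0]);d=p-p0
print('angle',np.degrees(np.arctan2(d[2]+.002,.133-d@u)),'radius',np.hypot(d[2]+.002,.133-d@u))
S=get_image('side');T=get_image('top')
hsv=cv2.cvtColor(S['img'],cv2.COLOR_BGR2HSV)[170:205,330:385];m=((hsv[...,2]<70)&(hsv[...,1]<120)).astype(np.uint8)
for q in cv2.findContours(m,0,2)[0]:
    if cv2.contourArea(q)>30:print('black',cv2.boundingRect(q))
"
```

```text
[0.59773392 0.19235611 0.16585083] [-6.04540874  3.52305576  3.93364769] 0.01069754698945382 30.23293286561966 0.002226513060159213
angle 60.42108886776881 radius 0.1360860165151895
black (5, 14, 30, 18)
```

```bash
python3 -c "
from station import finish_job
print(finish_job())"
```

```text
the job is handed in; nothing more can be done
None
```

I slid the key fully home in the slot and let go, then lifted the cover and am holding it open by its bar with the gripper at about 60° (60.4° from the arm pose, about 61° in the image). I handed the job in at about 14 s, and the station gave no verdict back.

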